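# Weigh two look-alike canisters and seat the light one

### The arm

A 6-joint arm with a two-finger parallel gripper is mounted at the origin on a cart in front of the work surface, level with it; the furniture and walls round the work are solid. World frame = base frame: x ahead of the robot, y to its left, z up, the work surface at z = 0. Lengths are in mm, angles in rad, forces in N, time in s.
With the tool pointing down it reaches from about 400 to 925 mm from the base axis. Payload 12.5 kg.
Tool frame: the origin (TCP) lies midway between the tips of the shut fingers; the grasp point (between the pads) lies 19 mm behind it; z points along the fingers, y is the line along which they close (so a half turn about z gives the same grasp; the last joint's range is limited). The gripper opens to 95 mm and grips with 3 to 60 N. Pads are 20 mm wide; open, the fingers measure 119 mm over their backs; the gripper's body (75 mm by 180 mm) begins 59 mm behind the grasp point.
Start: joints at [-0.106, 0.491, 1.559, -0, 1.092, -0.106], TCP at [625.017, 0.021, 214.661] pointing down, gripper open.
Joint ranges: [-3.1, 3.1], [-0.84, 2.19], [0.05, 2.79], [-1.13, 4.28], [0.06, 2.93], [-2.69, 2.69]. Speed limits (rad/s): [2.22, 2.22, 2.79, 3.14, 3.14, 3.14].

### API

Orientations are given as [roll, pitch, yaw] about the fixed x, y, z axes, in that order (R = Rz(yaw) Ry(pitch) Rx(roll)).
In Python, from cell import state, viewer, env, models gives the robot as it stands. The module is installed in compiled form; this text tells all that it offers.
- The arm moves only by the tool arm_command, never from a script. Its argument "rows" is a list of rows, each a list of 2 entries, a list of its own where there are three numbers: the shift along the tool's x, y, z normalised to -1 to 1, where 1 is 0.25 m, then the turn about the tool's z normalised to -1 to 1, where 1 is pi rad. A call has exactly 5 rows; each row shifts and turns the commanded pose from where the row before left it, along the tool's axes as they then stand; what a row does not reach is not made up. A row lasts 1/10 s, in which the tool goes at most 50 mm and 8.59 degrees, less where a joint would pass 70% of its speed; a pose out of reach is approached as far as the arm can. A call with a number of a shift or a turn outside -1 to 1 is refused whole. A call with a gripper value outside its range is refused whole. "claw" is the opening, from 0 (shut) to 1 (fully open), set as the call begins (left out, the last holds). The fingers move at their own pace and stop on an object; the grip force is fixed at half the most. Time passes only in rows, so rows that do not move let the fingers close, or fill a call up. It gives the time, the measured TCP pose, the force, the opening and the grip force at its end, in the units of the state.
- state(): the state, without advancing time (a new reading comes with each control period).
- viewer.read_camera(name): name is "scene" or "side" or "wrist"; returns (picture, depth): 420x560x3 uint8, red, green, blue; 420x560 float32, mm along the optical axis (not along the pixel's ray), 0 where there is no reading.
- viewer.get_calibration(name): a dict with "camera_matrix" (3x3 intrinsics, pixels), "dist_coeffs" ([k1, k2, p1, p2, k3] as OpenCV has them; the pictures are not rectified), "world_to_cam" (4x4, takes a point from world to camera coordinates). Camera axes: x right, y up, looking along -z (the intrinsics and any distortion apply to the point x, -y, -z); pixel columns grow to the right and rows downward; lengths in mm; the calibration is good to about 2 mm. A picture is of the moment at which its call begins: read the wrist's pose just before it. get_calibration takes no time and is no camera call; for the wrist camera it gives the pose at the moment of the call.
- env.job_done(): hands the job in; it is judged then, once.
Trained networks look in the newest picture that a camera, given by its name, has taken for a name from the list of things; names that differ only in an ending like _2 or _b are one class to them, and where a whole thing is asked for, a point or a joint stands for the part that bears it (a point fixed in the world has none). Each returns a list of dicts, best first, with "confidence" (0 to 1); they miss things now and then, are a little off and sometimes report something else, mostly with a low value. They report only what shows in the picture. A call takes as long as a camera call. They do not tell look-alikes from the thing itself.
- models.search_frame(camera, label): "position" ([x, y, z] in mm, in world coordinates, good to about 4 mm: the middle of the surface that is visible of it).
- models.mark_of(camera, label): "position" ([x, y, z] in mm, in world coordinates, good to about 4 mm: a listed point, or the origin of a listed thing).
The state is a dict: "t": time; "joints": joint angles; "qvel": joint speeds; "tau": joint torques, N m; "eef_pos": TCP position; "tcp_rot": TCP orientation; "ft_force": force on the tool from outside, world axes, zero at the start; "moment": the same for the moment, N m; "opening": opening from 0.0 (shut) to 1.0 (fully open); "grip_force": force on a finger pad.
Only numpy, scipy, OpenCV 4.12 (cv2) and the standard library are available. Lean on these libraries where they do the work, as an engineer would, in place of code of your own. Each camera call takes 0.05 s, during which the arm holds its last target. There are 200 camera calls.

### The job

One of the two look-alike canisters is heavy and the other light: use the balance's empty pan, which takes one at a time, to find out which is which. Leave the heavy one standing on the pan, so that the pan is sunk, and put the light one upright into the holder's socket. Last of all, with the heavy one on the pan, press the light one down firmly against the socket's light spring until it bears firmly on the pad beneath, with about 15 N for half a second, and let go; be gentle with the balance and leave the other things where they are.

Things in the scene. Friction and masses are not known exactly. Their poses are not given: they have to be found in the camera images.
- canister_a: plain aluminium canister with a fixed lid, 36 mm diameter and 64 mm tall, flat top, foot edge chamfered 1.5 mm; origin at the centre of its underside, z up its axis. It holds a hidden insert and weighs about 0.09 to 0.11 kg (light) or 0.2 to 0.26 kg (heavy); exactly one of the two canisters is heavy, and which one is drawn anew each time
- canister_b: the other canister, alike in every outward respect
- balance: fixed two-pan counter balance: grey base 90 x 250 x 32 mm, origin under its centre, y along the beam. The empty load pan is 100 mm from the middle on the -y side, the pan with the fixed brass counterweight (as heavy as 0.165 kg, reaching up to about 110 mm above the table) on the +y side. A pointer and scale plate in the middle reach 112 mm above the table
- beam (a joint): tilt of the balance beam in rad, from -0.08 (empty or light canister: load pan raised) through 0 (level) to +0.08 (heavy canister: load pan sunk). The pans stay level while the beam tilts and settle within a second of loading. The empty pan sinks under a push of 1.7 N until it meets its stop; the balance is delicate and must never bear more than 12 N
- pan_floor (a point): centre of the load pan's inner floor (flat, 27 mm radius, inside a rim 5 mm high and 68 mm across outside); it moves with the pan: about 81 mm above the table when raised, 65 mm when sunk
- holder: fixed white plastic block 85 x 85 x 50 mm with a vertical round socket 39.5 mm across, mouth chamfered 2.5 mm, in the middle of its top; origin under its centre. Deep in the socket is a firm rubber pad on an adjustable stop: the canister's foot meets it 15 to 27 mm below the mouth; this depth cannot be seen and must be felt. The pad gives about 1 mm for 20 N; more than 24 N is too hard
- socket_mouth (a point): centre of the socket's mouth, at the level of the block's top, 50 mm above the table. A spring plate in the socket covers the pad: its top is 14 mm below the mouth, it carries the light canister by itself (2 N, rising to 4 N as it is pushed down) and lifts it again after the press
- timer: bystander: white kitchen timer 61 x 61 x 21 mm, origin at the centre of its underside; leave alone
- petri_a: bystander: petri dish, 62 mm diameter, 14 mm high, origin at the centre of its underside; leave alone
- vial_1: bystander: small capped vial, 21 mm diameter, 45 mm high, origin at the centre of its underside; leave alone
- dropper_c: bystander: brown dropper bottle, 32 mm diameter, 86 mm high, origin at the centre of its underside; leave alone
- pen_black: bystander: black pen 143 mm long, lying, 13 mm high, origin at the centre of its underside; leave alone
There are look-alikes about, which are no part of the job. What is shaped like the canister_a but purple or turquoise is not meant.

How it is judged (in metres and radians):
On the way, in this order (a step that is already met when the one before it is completed fails the run):
1. one canister stands on the load pan, let go (((horizontal distance between canister_a and pan_floor below 0.018 m and distance between canister_a and pan_floor below 0.02 m and angle between canister_a's own z axis and vertical below 0.1 rad and contact force between the fingers and canister_a below 0.05 N) or (horizontal distance between canister_b and pan_floor below 0.018 m and distance between canister_b and pan_floor below 0.02 m and angle between canister_b's own z axis and vertical below 0.1 rad and contact force between the fingers and canister_b below 0.05 N))), for 0.3 s.
2. with the heavy canister on the sunk pan, the other canister is pressed down in the socket, onto the pad, with more than 10 N for 0.2 s (((horizontal distance between canister_a and pan_floor below 0.018 m and distance between canister_a and pan_floor below 0.02 m and angle between canister_a's own z axis and vertical below 0.1 rad and value of joint beam above 0.05 rad and horizontal distance between canister_b and socket_mouth below 0.004 m and z of canister_b in the frame of holder below 0.04 m and angle between canister_b's own z axis and vertical below 0.08 rad and contact force between canister_b and holder above 10 N) or (horizontal distance between canister_b and pan_floor below 0.018 m and distance between canister_b and pan_floor below 0.02 m and angle between canister_b's own z axis and vertical below 0.1 rad and value of joint beam above 0.05 rad and horizontal distance between canister_a and socket_mouth below 0.004 m and z of canister_a in the frame of holder below 0.04 m and angle between canister_a's own z axis and vertical below 0.08 rad and contact force between canister_a and holder above 10 N))), for 0.2 s.
At the end, for the whole second after the job is handed in: One canister stands upright on the load pan (within 18 mm of its centre) with the beam tilted more than 0.05 rad to the load side, so it is the heavy one; the other stands upright in the holder's socket, within 4 mm of its axis and at least 10 mm below the mouth; both are released and at rest (((horizontal distance between canister_a and pan_floor below 0.018 m and distance between canister_a and pan_floor below 0.02 m and angle between canister_a's own z axis and vertical below 0.1 rad and value of joint beam above 0.05 rad and horizontal distance between canister_b and socket_mouth below 0.004 m and z of canister_b in the frame of holder below 0.04 m and angle between canister_b's own z axis and vertical below 0.08 rad and contact force between the fingers and canister_a below 0.05 N and contact force between the fingers and canister_b below 0.05 N and linear speed of each of canister_a, canister_b below 0.01 m/s) or (horizontal distance between canister_b and pan_floor below 0.018 m and distance between canister_b and pan_floor below 0.02 m and angle between canister_b's own z axis and vertical below 0.1 rad and value of joint beam above 0.05 rad and horizontal distance between canister_a and socket_mouth below 0.004 m and z of canister_a in the frame of holder below 0.04 m and angle between canister_a's own z axis and vertical below 0.08 rad and contact force between the fingers and canister_b below 0.05 N and contact force between the fingers and canister_a below 0.05 N and linear speed of each of canister_b, canister_a below 0.01 m/s))); the robot touches nothing.
It fails at once if a canister is pressed into or against the holder with more than 24 N (contact force between any of canister_a, canister_b and holder above 24 N).
It fails at once if the balance's beam and pans bear more than 12 N (contact force between anything else and balance above 12 N).
It fails at once if a bystander is moved more than 30 mm (distance of any of timer, petri_a, vial_1, dropper_c, pen_black from where it was at the start of the episode above 0.03 m).
It also fails if it takes over 72 s, if anything falls off the work surface, if the arm or the gripper's body presses on something with over 40 N, if the wrist force passes 120 N, or if a joint passes its speed limit or range.

## Working session

There is one attempt and no reset: what is moved stays moved. The work goes in short steps, Python scripts to look and compute and a tool call to move; the robot and the scene stay as the last step left them, time stands still between calls to the robot, and variables do not carry over. Pictures are saved under pics/ and viewed, at most 10 in all, crops included, and the job is handed in when it is done.

Besides the shell and the picture viewer there is one more tool, called after "Call:" by a JSON object that holds its "api" and its "payload", one argument or row to a line. arm_command: Moves the arm, as the interface text tells. Scaled input: -1 to 1 covers 0.25 m each way for a shift and pi rad each way for a turn. Its arguments: {"type":"object","properties":{"rows":{"type":"array","items":{"type":"array"}},"claw":{"type":"number"}},"required":["rows"]}

```bash
mkdir -p pics; cat > h.py <<'E'
import numpy as np, cv2
from cell import state, viewer, env, models
def snap(cam,fn):
    im,d=viewer.read_camera(cam); cv2.imwrite('pics/'+fn,im[:,:,::-1]); return im,d
def proj(cam,p):
    c=viewer.get_calibration(cam); q=c['world_to_cam']@np.append(p,1)
    r,_=cv2.projectPoints(np.array([[q[0],-q[1],-q[2]]],float),np.zeros(3),np.zeros(3),np.array(c['camera_matrix']),np.array(c['dist_coeffs'],float)); return r.ravel().round(0)
def unproj(cam,uv,depth):
    c=viewer.get_calibration(cam); u=cv2.undistortPoints(np.array(uv,float).reshape(-1,1,2),np.array(c['camera_matrix']),np.array(c['dist_coeffs'],float)).reshape(-1,2)
    d=np.asarray(depth,float).ravel(); P=np.c_[u[:,0]*d,-u[:,1]*d,-d,np.ones(len(d))]
    return (np.linalg.inv(c['world_to_cam'])@P.T).T[:,:3]
E
python3 - <<'E'
from h import *
s=state(); print({k:np.round(v,3) for k,v in s.items()})
a,_=snap('scene','s1.png'); b,_=snap('side','d1.png')
for cam in('scene','side'):
  for l in ['canister_a','balance','pan_floor','holder','socket_mouth','dropper_c','vial_1']:
    for m in models.mark_of(cam,l)[:6]: print(cam,l,np.round(m['position']),round(m['confidence'],2),proj(cam,m['position']))
E
```

```text
{'t': np.float64(0.0), 'joints': array([-0.106,  0.492,  1.559, -0.   ,  1.092, -0.106]), 'qvel': array([ 0.   , -0.   , -0.   , -0.   ,  0.   ,  0.001]), 'tau': array([-1.0000e-03, -6.1264e+01, -2.5818e+01,  6.9000e-02,  4.8000e-02,
       -0.0000e+00]), 'eef_pos': array([6.24739e+02, 7.00000e-02, 2.14063e+02]), 'tcp_rot': array([-3.14 , -0.   ,  1.571]), 'ft_force': array([-0.726, -0.394,  0.779]), 'moment': array([ 0.01 , -0.018, -0.032]), 'grip_force': np.float64(0.0), 'opening': np.float64(0.999)}
scene canister_a [ 398. -229.   -2.] 0.72 [285. 303.]
scene canister_a [461. -35.   4.] 0.58 [246. 247.]
scene canister_a [ 482. -215.   -4.] 0.56 [299. 278.]
scene canister_a [ 442. -133.   -1.] 0.48 [268. 271.]
scene canister_a [646. 126.   2.] 0.45 [247. 185.]
scene balance [645. 129.   1.] 0.63 [247. 185.]
scene holder [ 600. -151.   -3.] 0.61 [306. 239.]
scene holder [419. 121.  -6.] 0.44 [199. 231.]
scene socket_mouth [ 598. -152.   48.] 0.81 [307. 229.]
scene dropper_c [761. -83.   3.] 0.69 [319. 195.]
scene vial_1 [ 517. -341.   -2.] 0.4 [345. 295.]
side canister_a [ 400. -232.   -4.] 0.96 [197. 294.]
side canister_a [ 478. -215.    2.] 0.84 [236. 281.]
side canister_a [ 444. -135.    2.] 0.74 [212. 262.]
side balance [651. 127.   3.] 0.6 [271. 203.]
side pan_floor [662.  31.  79.] 0.5 [287. 189.]
side holder [ 606. -155.   -0.] 0.84 [289. 257.]
side socket_mouth [ 607. -149.   51.] 0.77 [289. 235.]
side socket_mouth [417. 122.   3.] 0.59 [185. 213.]
side dropper_c [758. -84.   2.] 0.59 [340. 233.]
side vial_1 [ 516. -333.   -0.] 0.54 [272. 315.]
side vial_1 [755. -87.   1.] 0.34 [339. 234.]
```

View pics/s1.png

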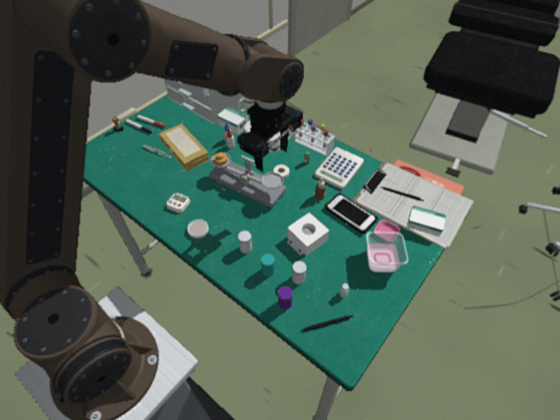

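View pics/d1.png

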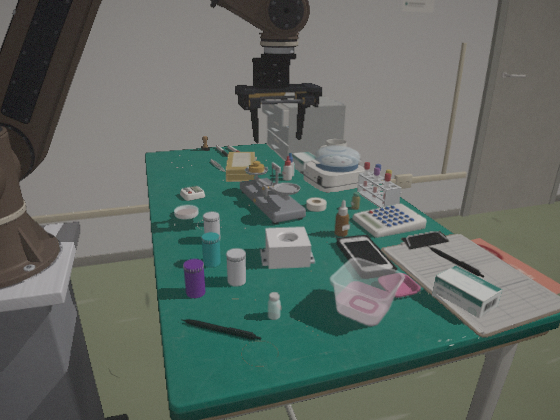

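The aluminium canisters are at scene (246,243) and (299,272). The turquoise one at (268,264) and the purple one at (285,297) are the look-alikes. I'll confirm this in an enlarged crop and measure from depth.

```bash
python3 - <<'E'
from h import *
a=cv2.imread('pics/s1.png'); cv2.imwrite('pics/c1.png',cv2.resize(a[160:320,190:350],(600,600),interpolation=cv2.INTER_CUBIC))
for cam in('side','scene'):
  im,d=viewer.read_camera(cam)
  v,u=np.mgrid[0:420,0:560]; ok=d.ravel()>0
  P=unproj(cam,np.c_[u.ravel(),v.ravel()],d.ravel())
  def reg(n,c,r,z0,z1):
    m=ok&(np.hypot(P[:,0]-c[0],P[:,1]-c[1])<r)&(P[:,2]>z0)&(P[:,2]<z1); Q=P[m]
    if len(Q)<5: print(cam,n,len(Q));return
    (x,y),rr=cv2.minEnclosingCircle(Q[:,:2].astype(np.float32))
    print(cam,n,len(Q),Q.mean(0).round(1),'circ',round(x,1),round(y,1),round(rr,1),'minmax',np.percentile(Q,[2,98],axis=0).round(0).tolist())
  reg('canL',(463,-35),32,59,70); reg('canR',(480,-215),32,59,70)
  reg('holder',(602,-151),75,46,54)
  reg('pan',(660,30),50,74,92)
  reg('base',(650,128),135,27,37); reg('high',(650,128),140,95,125)
E
```

```text
side canL 112 [461.  -37.8  62.5] circ 461.9 -35.0 18.8 minmax [[445.0, -52.0, 59.0], [478.0, -20.0, 64.0]]
side canR 177 [ 478.6 -217.1   62.5] circ 478.8 -215.3 18.4 minmax [[462.0, -232.0, 60.0], [495.0, -199.0, 64.0]]
side holder 725 [ 601.  -156.8   48.9] circ 602.0 -154.1 59.3 minmax [[558.0, -200.0, 47.0], [645.0, -109.0, 51.0]]
side pan 267 [660.4  29.2  81.7] circ 660.8 27.1 34.7 minmax [[629.0, -4.0, 79.0], [690.0, 58.0, 86.0]]
side base 942 [641.5  96.   30.9] circ 644.6 123.5 128.4 minmax [[597.0, 2.0, 28.0], [697.0, 237.0, 33.0]]
side high 60 [661.8 124.9 104.7] circ 661.6 126.9 25.1 minmax [[653.0, 102.0, 96.0], [667.0, 151.0, 112.0]]
scene canL 118 [458.5 -35.7  63. ] circ 460.0 -34.6 19.4 minmax [[442.0, -53.0, 59.0], [475.0, -19.0, 66.0]]
scene canR 130 [ 475.9 -214.9   63. ] circ 476.0 -214.8 18.8 minmax [[459.0, -230.0, 59.0], [494.0, -199.0, 67.0]]
scene holder 592 [ 598.3 -154.6   49.1] circ 597.8 -153.7 59.2 minmax [[554.0, -197.0, 46.0], [642.0, -111.0, 53.0]]
scene pan 279 [658.8  29.   81.1] circ 657.0 28.2 34.6 minmax [[629.0, -2.0, 77.0], [688.0, 58.0, 87.0]]
scene base 1037 [633.6 114.1  30.9] circ 645.1 125.5 129.0 minmax [[593.0, 5.0, 28.0], [689.0, 234.0, 35.0]]
scene high 59 [658.8 125.9 105.5] circ 658.3 127.1 26.1 minmax [[651.0, 103.0, 97.0], [664.0, 151.0, 114.0]]
```

View pics/c1.png

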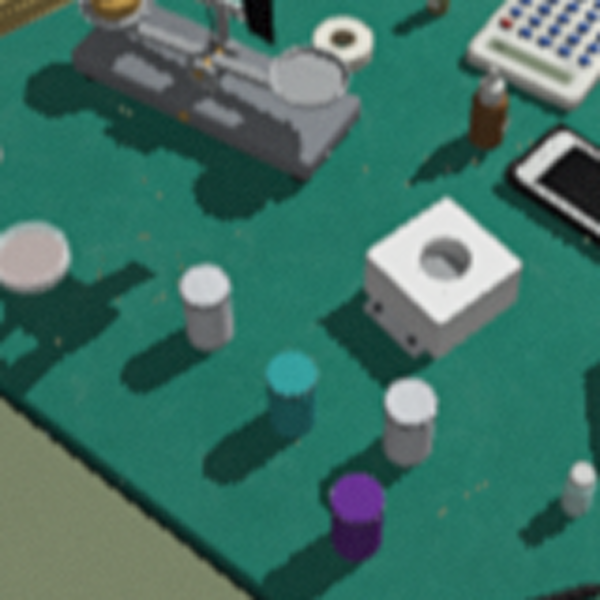

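The crop confirms the plain aluminium canisters at crop (205,305) and (410,420), i.e. L ≈ (460,-35) and R ≈ (477,-215). I'll go above L first.

Call:
{"api": "arm_command", "payload": {
  "rows": [
    [[-0.0355,-0.1645,0],0],
    [[-0.0355,-0.1645,0],0],
    [[-0.0355,-0.1645,0],0],
    [[-0.0355,-0.1645,0],0],
    [[0,0,0.16],0]
  ],
  "claw": 0.62
}}

```text
t: 1.4
eef_pos: [458.8, -36.1, 178.3]
tcp_rot: [3.134, 0.002, 1.57]
ft_force: [2.0, 0.6, -0.8]
opening: 0.65
grip_force: 0.0
```

```bash
cat >> h.py <<'E'
def cloud(cam):
    im,d=viewer.read_camera(cam); v,u=np.mgrid[0:420,0:560]; ok=d.ravel()>0
    return im,unproj(cam,np.c_[u.ravel(),v.ravel()][ok],d.ravel()[ok])
def reg(P,n,c,r,z0,z1):
    Q=P[(np.hypot(P[:,0]-c[0],P[:,1]-c[1])<r)&(P[:,2]>z0)&(P[:,2]<z1)]
    if len(Q)<9: print(n,len(Q)); return
    (x,y),rr=cv2.minEnclosingCircle(Q[:,:2].astype(np.float32))
    print(n,len(Q),Q.mean(0).round(1),'circ',round(x,1),round(y,1),round(rr,1))
E
python3 - <<'E'
from h import *
s=state(); print(s['t'],s['eef_pos'],s['ft_force'],s['opening'])
im,P=cloud('wrist'); cv2.imwrite('pics/w1.png',im[:,:,::-1])
reg(P,'canL',(460,-35),34,55,72)
E
```

```text
1.4 [458.81624467 -36.14314652 178.33882108] [ 2.01795772  0.6425553  -0.81898775] 0.6496160985121434
canL 1265 [459.6 -32.4  57.8] circ 459.6 -32.7 18.6
```

View pics/w1.png

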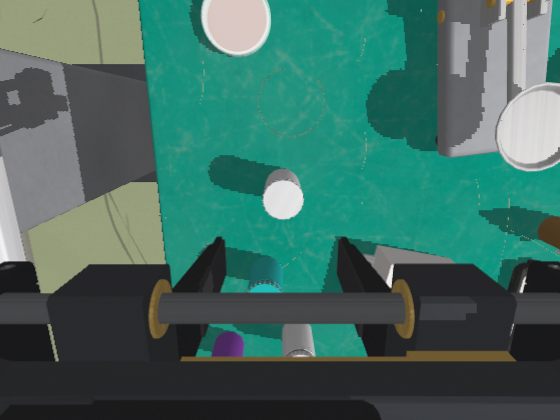

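The view shows the canister L top at (283,198), offset along the camera axis as expected, with nothing near the fingers. I'll descend and grip.

Call:
{"api": "arm_command", "payload": {
  "rows": [
    [[0.004,0,0.1427],0],
    [[0,0,0.1427],0],
    [[0,0,0.1427],0],
    [[0,0,0.1427],0],
    [[0,0,0],0]
  ]
}}

```text
t: 1.95
eef_pos: [459.3, -34.1, 29.0]
tcp_rot: [-3.135, -0.001, 1.571]
ft_force: [0.1, -0.2, 0.2]
opening: 0.621
grip_force: 0.0
```

Call:
{"api": "arm_command", "payload": {
  "rows": [
    [[0,0,0],0],
    [[0,0,0],0],
    [[0,0,0],0],
    [[0,0,0],0],
    [[0,0,0],0]
  ],
  "claw": 0.2
}}

```text
t: 2.45
eef_pos: [461.2, -34.6, 33.4]
tcp_rot: [3.139, 0.001, 1.571]
ft_force: [-1.3, -0.4, 10.0]
opening: 0.378
grip_force: 30.0
```

```bash
python3 -c "
from h import *
s=state(); print(s['eef_pos'],s['ft_force'],s['opening'],s['grip_force'])"
```

```text
[461.16201246 -34.58898637  33.35659477] [-1.31391175 -0.4232518  10.01904747] 0.3784957788201081 30.00678749755025
```

Call:
{"api": "arm_command", "payload": {
  "rows": [
    [[0,0,-0.16],0],
    [[0,0,-0.16],0],
    [[0,0,-0.16],0],
    [[0,0,0],0],
    [[0,0,0],0]
  ]
}}

```text
t: 2.95
eef_pos: [460.5, -34.5, 152.8]
tcp_rot: [3.139, 0.001, 1.571]
ft_force: [-0.5, -0.1, -2.4]
opening: 0.379
grip_force: 30.0
```

Call:
{"api": "arm_command", "payload": {
  "rows": [
    [[0,0,0],0],
    [[0,0,0],0],
    [[0,0,0],0],
    [[0,0,0],0],
    [[0,0,0],0]
  ]
}}

```text
t: 3.45
eef_pos: [460.5, -34.5, 151.6]
tcp_rot: [-3.141, -0.0, 1.571]
ft_force: [-0.8, 0.1, -2.4]
opening: 0.378
grip_force: 30.0
```

```bash
python3 - <<'E'
from h import *
from time import sleep
for i in range(4): viewer.read_camera('wrist'); s=state(); print(s['t'],s['eef_pos'].round(1) if hasattr(s['eef_pos'],'round') else s['eef_pos'],s['ft_force'])
E
```

```text
3.5 [460.5 -34.5 151.7] [-0.18808438 -0.72728855 -1.91598115]
3.55 [460.5 -34.5 151.8] [ 0.93750671  0.26004992 -3.1505584 ]
3.6 [460.5 -34.5 151.8] [-0.20136068 -0.2439294  -2.97704768]
3.65 [460.5 -34.5 151.9] [ 0.02143341  0.44605467 -1.97010731]
```

It weighs about 2.4 N, so L looks heavy. I'll move it over the pan.

Call:
{"api": "arm_command", "payload": {
  "rows": [
    [[0.05,0.1588,0],0],
    [[0.05,0.1588,0],0],
    [[0.05,0.1588,0],0],
    [[0.05,0.1588,0],0],
    [[0.05,0.1588,0],0]
  ]
}}

```text
t: 4.15
eef_pos: [660.4, 28.7, 151.8]
tcp_rot: [-3.141, 0.0, 1.571]
ft_force: [0.4, -0.1, -3.4]
opening: 0.38
grip_force: 30.0
```

Call:
{"api": "arm_command", "payload": {
  "rows": [
    [[0,0,0],0],
    [[0,0,0],0],
    [[0,0,0.04],0],
    [[0,0,0.04],0],
    [[0,0,0.03],0]
  ]
}}

```text
t: 4.65
eef_pos: [658.1, 27.7, 123.4]
tcp_rot: [-3.141, -0.0, 1.57]
ft_force: [0.1, 0.3, -1.9]
opening: 0.376
grip_force: 30.0
```

```bash
python3 - <<'E'
from h import *
im,P=cloud('side'); cv2.imwrite('pics/d2.png',cv2.resize(im[130:230,200:340,::-1],(770,550)))
s=state(); print(s['t'],s['eef_pos'],s['ft_force'])
reg(P,'pan',(659,28),45,74,88); reg(P,'cantop',(659,28),25,145,158)
E
```

```text
4.7 [657.82751186  27.76302319 122.2712891 ] [ 0.06072572  0.53469316 -3.31019976]
pan 195 [658.   21.2  81.7] circ 659.7 26.4 34.2
cantop 115 [660.2  20.9 151.6] circ 658.8 22.1 22.8
```

View pics/d2.png

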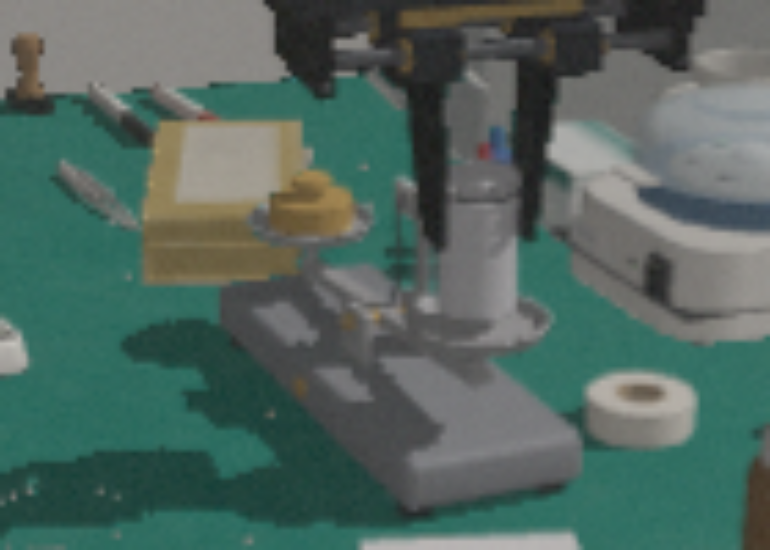

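The canister hangs centred over the raised pan, at crop (480,250) above the pan at (485,320). I'll lower gently.

Call:
{"api": "arm_command", "payload": {
  "rows": [
    [[0,0,0.02],0],
    [[0,0,0.02],0],
    [[0,0,0.012],0],
    [[0,0,0.012],0],
    [[0,0,0.012],0]
  ]
}}

```text
t: 5.2
eef_pos: [659.2, 27.9, 105.5]
tcp_rot: [3.141, 0.0, 1.571]
ft_force: [-0.5, -1.5, -0.1]
opening: 0.378
grip_force: 30.0
```

Call:
{"api": "arm_command", "payload": {
  "rows": [
    [[0,0,0.006],0],
    [[0,0,0.006],0],
    [[0,0,0.006],0],
    [[0,0,0],0],
    [[0,0,0],0]
  ]
}}

```text
t: 5.7
eef_pos: [659.1, 28.0, 101.0]
tcp_rot: [3.141, -0.0, 1.571]
ft_force: [0.0, 1.0, -0.7]
opening: 0.378
grip_force: 30.0
```

```bash
python3 - <<'E'
from h import *
s=state(); print(s['t'],s['eef_pos'],s['ft_force'])
im,P=cloud('side')
reg(P,'pan',(659,28),45,55,79); reg(P,'brass',(660,227),30,60,130)
E
```

```text
5.7 [659.05391954  28.04431719 100.99393367] [ 0.01718371  1.04522427 -0.6996454 ]
pan 211 [656.8  18.9  69.8] circ 659.4 26.4 34.1
brass 82 [647.2 218.2  87.8] circ 652.7 221.6 22.2
```

Call:
{"api": "arm_command", "payload": {
  "rows": [
    [[0,0,0.004],0],
    [[0,0,0.003],0],
    [[0,0,0],0],
    [[0,0,0],0],
    [[0,0,0],0]
  ]
}}

```text
t: 6.25
eef_pos: [659.0, 28.0, 99.2]
tcp_rot: [3.141, -0.0, 1.571]
ft_force: [-0.1, -0.4, 0.1]
opening: 0.379
grip_force: 30.0
```

Call:
{"api": "arm_command", "payload": {
  "rows": [
    [[0,0,0],0],
    [[0,0,0],0],
    [[0,0,0],0],
    [[0,0,0],0],
    [[0,0,0],0]
  ],
  "claw": 0.6
}}

```text
t: 6.75
eef_pos: [659.0, 28.0, 99.2]
tcp_rot: [3.141, 0.0, 1.571]
ft_force: [-0.5, -0.7, 0.4]
opening: 0.602
grip_force: 0.0
```

Call:
{"api": "arm_command", "payload": {
  "rows": [
    [[0,0,-0.02],0],
    [[0,0,-0.08],0],
    [[0,0,-0.16],0],
    [[0,0,-0.16],0],
    [[0,0,0],0]
  ]
}}

```text
t: 7.25
eef_pos: [661.0, 27.9, 210.3]
tcp_rot: [3.132, 0.001, 1.571]
ft_force: [0.3, -0.3, -0.2]
opening: 0.597
grip_force: 0.0
```

```bash
python3 - <<'E'
from h import *
s=state(); print(s['t'],s['eef_pos'],s['ft_force'])
im,P=cloud('side')
reg(P,'pan',(659,28),45,55,79); reg(P,'top',(659,28),45,120,155)
E
```

```text
7.25 [660.98851488  27.94440826 210.31942905] [ 0.28662589 -0.26720226 -0.16718221]
pan 221 [656.8  18.5  67.8] circ 659.3 25.5 34.4
top 100 [657.9  22.1 126.4] circ 659.3 26.5 18.8
```

Released on the sunk pan, and L stands centred. Next I'll take a close look over the holder.

Call:
{"api": "arm_command", "payload": {
  "rows": [
    [[-0.1544,-0.0472,0],0],
    [[-0.1544,-0.0472,0],0],
    [[-0.1544,-0.0472,0],0],
    [[-0.1544,-0.0472,0],0],
    [[-0.1544,-0.0472,0],0]
  ]
}}

```text
t: 7.8
eef_pos: [599.0, -166.3, 203.2]
tcp_rot: [-3.14, -0.001, 1.571]
ft_force: [-0.2, -0.7, -0.3]
opening: 0.598
grip_force: 0.0
```

```bash
python3 - <<'E'
from h import *
for i in range(12): viewer.read_camera('side')
s=state(); print(s['t'],s['eef_pos'],s['qvel'])
im,P=cloud('wrist'); cv2.imwrite('pics/w2.png',im[:,:,::-1])
Q=P[(np.abs(P[:,0]-600)<48)&(np.abs(P[:,1]+154)<48)&(P[:,2]>45)&(P[:,2]<55)]
print(len(Q),np.percentile(Q,[1,50,99],axis=0), cv2.minAreaRect(Q[:,:2].astype(np.float32)))
H=P[(np.hypot(P[:,0]-600,P[:,1]+154)<25)&(P[:,2]<44)]; print('hole',len(H),H.mean(0),cv2.minEnclosingCircle(H[:,:2].astype(np.float32)))
for l in('socket_mouth',):
  for m in models.mark_of('wrist',l)[:2]: print(l,m, proj('wrist',m['position']))
print(proj('wrist',[600,-154,50]), proj('wrist',[600,-134,50]))
E
```

```text
8.4 [ 600.19558067 -164.23866013  204.1791612 ] [-0.00436091 -0.00143699 -0.00104111 -0.0012013   0.001255   -0.00123383]
6066 [[ 557.01388721 -197.38929852   48.16229542]
 [ 601.47185193 -150.21658137   50.94520391]
 [ 645.74214587 -108.64255479   52.72090954]] ((601.810546875, -152.86390686035156), (85.55445861816406, 85.02955627441406), 79.15271759033203)
hole 1149 [ 601.85751365 -154.45431115   34.80010149] ((601.8417358398438, -153.0203094482422), 19.783151626586914)
socket_mouth {'position': [598.9, -148.1, 49.5], 'confidence': 0.55} [280. 176.]
[281. 181.] [281. 161.]
```

View pics/w2.png

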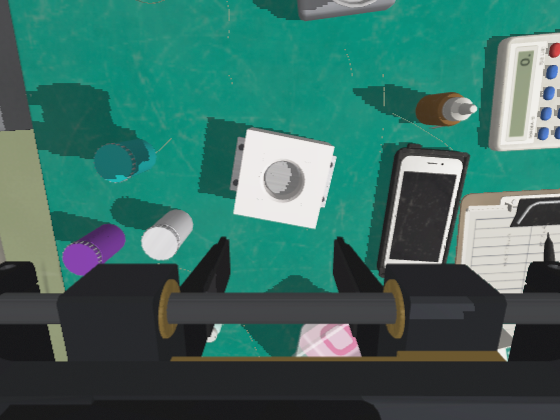

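The socket mouth is at (284,181), giving about (601,-153). Canister R's top is at (160,236), the purple one at (85,255) and the turquoise one at (120,160). Now to R.

Call:
{"api": "arm_command", "payload": {
  "rows": [
    [[-0.0667,-0.1633,0],0],
    [[-0.0667,-0.1633,0],0],
    [[-0.0667,-0.1633,0],0],
    [[0,0,0.108],0],
    [[0,0,0.108],0]
  ]
}}

```text
t: 9.0
eef_pos: [477.1, -215.8, 150.7]
tcp_rot: [3.139, 0.001, 1.569]
ft_force: [0.3, -0.7, -0.4]
opening: 0.602
grip_force: 0.0
```

```bash
python3 - <<'E'
from h import *
for i in range(8): viewer.read_camera('side')
s=state(); print(s['t'],s['eef_pos'],s['ft_force'])
im,P=cloud('wrist')
reg(P,'R',(477,-215),32,58,70); reg(P,'purple',(398,-230),30,58,70)
E
```

```text
9.4 [ 478.10563402 -215.08373905  151.23189788] [-0.83892463 -0.48740538  0.45713429]
R 1556 [ 478.9 -212.4   64.7] circ 479.0 -213.3 18.6
purple 1533 [ 397.9 -229.9   64.6] circ 397.4 -230.9 18.8
```

Call:
{"api": "arm_command", "payload": {
  "rows": [
    [[0.004,0.004,0.156],0],
    [[0,0,0.156],0],
    [[0,0,0.156],0],
    [[0,0,0],0],
    [[0,0,0],0]
  ]
}}

```text
t: 9.95
eef_pos: [478.8, -214.1, 33.9]
tcp_rot: [-3.141, -0.0, 1.571]
ft_force: [0.6, 0.9, 0.3]
opening: 0.6
grip_force: 0.0
```

Call:
{"api": "arm_command", "payload": {
  "rows": [
    [[0,0,0],0],
    [[0,0,0],0],
    [[0,0,0],0],
    [[0,0,0],0],
    [[0,0,0],0]
  ],
  "claw": 0.2
}}

```text
t: 10.45
eef_pos: [478.9, -214.3, 34.3]
tcp_rot: [3.14, 0.001, 1.571]
ft_force: [-1.9, 0.5, 9.4]
opening: 0.372
grip_force: 30.0
```

```bash
python3 - <<'E'
from h import *
im,P=cloud('side')
reg(P,'R',(478,-214),24,60,68)
s=state(); print(s['t'],s['eef_pos'],s['ft_force'],s['opening'])
E
```

```text
R 178 [ 480.5 -216.9   62.9] circ 478.8 -215.9 22.2
10.5 [ 478.96193907 -214.27086402   34.28627875] [-1.02082437  0.30802565  9.64851541] 0.37237968103918456
```

Call:
{"api": "arm_command", "payload": {
  "rows": [
    [[0,0,-0.14],0],
    [[0,0,-0.15],0],
    [[0,0,-0.15],0],
    [[0,0,0],0],
    [[0,0,0],0]
  ]
}}

```text
t: 11.0
eef_pos: [478.6, -214.0, 143.8]
tcp_rot: [3.14, 0.001, 1.571]
ft_force: [-0.9, -0.5, -1.7]
opening: 0.371
grip_force: 30.0
```

Call:
{"api": "arm_command", "payload": {
  "rows": [
    [[0.0812,0.1635,0],0],
    [[0.0812,0.1635,0],0],
    [[0.0812,0.1635,0],0],
    [[0,0,0],0],
    [[0,0,0],0]
  ]
}}

```text
t: 11.5
eef_pos: [600.7, -152.3, 141.1]
tcp_rot: [-3.138, -0.001, 1.572]
ft_force: [-0.7, 0.2, -1.7]
opening: 0.369
grip_force: 30.0
```

```bash
python3 - <<'E'
from h import *
for i in range(5): viewer.read_camera('side'); s=state(); print(s['t'],s['eef_pos'],s['ft_force'],s['tcp_rot'])
E
```

```text
11.55 [ 600.10744289 -152.84920403  141.53376879] [ 0.04744242 -0.63965761 -1.22094366] [-3.13868261e+00 -9.60455467e-04  1.57125165e+00]
11.6 [ 599.96961895 -153.2690754   142.0173128 ] [ 0.23730142  0.93543974 -0.86807282] [-3.13930463e+00 -7.30534047e-04  1.57047996e+00]
11.65 [ 600.0145306  -153.54953488  142.42233478] [ 0.13854393 -0.1000743  -0.51232965] [-3.13994072e+00 -5.31643803e-04  1.56995430e+00]
11.7 [ 600.16471826 -153.69900421  142.80767058] [ 0.44458147  0.48247114 -1.07312444] [-3.14059317e+00 -2.98502642e-04  1.56973261e+00]
11.75 [ 600.3718985  -153.76259613  143.10145021] [ 0.12431674  1.03516072 -1.00552418] [-3.14116581e+00 -9.62058404e-05  1.56966497e+00]
```

It reads about 1.0 N, so R is light as expected. I'll lower it toward the socket.

Call:
{"api": "arm_command", "payload": {
  "rows": [
    [[0,0,0.064],0],
    [[0,0,0.064],0],
    [[0,0,0.064],0],
    [[0,0,0.02],0],
    [[0,0,0],0]
  ]
}}

```text
t: 12.25
eef_pos: [600.7, -153.4, 89.9]
tcp_rot: [-3.141, -0.0, 1.57]
ft_force: [-0.4, 0.1, -0.7]
opening: 0.367
grip_force: 30.0
```

Call:
{"api": "arm_command", "payload": {
  "rows": [
    [[0,0,0],0],
    [[0,0,0],0],
    [[0,0,0.004],0],
    [[0,0,0.004],0],
    [[0,0,0.004],0]
  ]
}}

```text
t: 12.75
eef_pos: [601.2, -153.1, 87.3]
tcp_rot: [3.141, 0.0, 1.571]
ft_force: [-0.2, 0.3, -2.2]
opening: 0.374
grip_force: 30.0
```

Call:
{"api": "arm_command", "payload": {
  "rows": [
    [[0,0,0.004],0],
    [[0,0,0.004],0],
    [[0,0,0.004],0],
    [[0,0,0],0],
    [[0,0,0],0]
  ]
}}

```text
t: 13.25
eef_pos: [601.2, -153.1, 84.2]
tcp_rot: [3.142, -0.0, 1.571]
ft_force: [-0.1, 0.5, -0.7]
opening: 0.373
grip_force: 30.0
```

Call:
{"api": "arm_command", "payload": {
  "rows": [
    [[0,0,0.005],0],
    [[0,0,0.005],0],
    [[0,0,0.005],0],
    [[0,0,0],0],
    [[0,0,0],0]
  ]
}}

```text
t: 13.75
eef_pos: [601.1, -153.1, 80.4]
tcp_rot: [-3.142, -0.0, 1.571]
ft_force: [-0.6, 0.4, -0.7]
opening: 0.371
grip_force: 30.0
```

Call:
{"api": "arm_command", "payload": {
  "rows": [
    [[0,0,0.004],0],
    [[0,0,0.004],0],
    [[0,0,0],0],
    [[0,0,0],0],
    [[0,0,0],0]
  ]
}}

```text
t: 14.25
eef_pos: [601.2, -153.1, 78.5]
tcp_rot: [3.141, 0.0, 1.571]
ft_force: [0.6, 0.1, -1.4]
opening: 0.369
grip_force: 30.0
```

It is about 5 mm into the socket with no contact. I'll continue down to the spring.

Call:
{"api": "arm_command", "payload": {
  "rows": [
    [[0,0,0.006],0],
    [[0,0,0.006],0],
    [[0,0,0.006],0],
    [[0,0,0.006],0],
    [[0,0,0],0]
  ]
}}

```text
t: 14.75
eef_pos: [601.1, -153.1, 72.2]
tcp_rot: [-3.141, -0.0, 1.571]
ft_force: [0.4, 0.4, -1.5]
opening: 0.369
grip_force: 30.0
```

Call:
{"api": "arm_command", "payload": {
  "rows": [
    [[0,0,0.004],0],
    [[0,0,0.004],0],
    [[0,0,0],0],
    [[0,0,0],0],
    [[0,0,0],0]
  ]
}}

```text
t: 15.25
eef_pos: [601.2, -153.1, 70.5]
tcp_rot: [3.141, 0.0, 1.571]
ft_force: [0.3, -0.3, 0.4]
opening: 0.373
grip_force: 30.0
```

Call:
{"api": "arm_command", "payload": {
  "rows": [
    [[0,0,0.003],0],
    [[0,0,0],0],
    [[0,0,0],0],
    [[0,0,0],0],
    [[0,0,0],0]
  ]
}}

```text
t: 15.75
eef_pos: [601.2, -153.1, 69.8]
tcp_rot: [3.141, 0.0, 1.571]
ft_force: [-0.3, 0.3, 0.7]
opening: 0.373
grip_force: 30.0
```

Call:
{"api": "arm_command", "payload": {
  "rows": [
    [[0,0,0],0],
    [[0,0,0],0],
    [[0,0,0],0],
    [[0,0,0],0],
    [[0,0,0],0]
  ],
  "claw": 0.6
}}

```text
t: 16.25
eef_pos: [601.2, -153.1, 69.7]
tcp_rot: [3.142, -0.0, 1.571]
ft_force: [-0.0, -0.8, -1.2]
opening: 0.6
grip_force: 0.0
```

Call:
{"api": "arm_command", "payload": {
  "rows": [
    [[0,0,-0.02],0],
    [[0,0,-0.08],0],
    [[0,0,-0.12],0],
    [[0,0,0],0],
    [[0,0,0],0]
  ]
}}

```text
t: 16.75
eef_pos: [601.3, -153.2, 125.4]
tcp_rot: [3.14, 0.001, 1.571]
ft_force: [-0.3, 0.6, -0.2]
opening: 0.601
grip_force: 0.0
```

Call:
{"api": "arm_command", "payload": {
  "rows": [
    [[0,0,0],0],
    [[0,0,0],0],
    [[0,0,0],0],
    [[0,0,0],0],
    [[0,0,0],0]
  ],
  "claw": 0
}}

```text
t: 17.25
eef_pos: [601.1, -153.1, 124.4]
tcp_rot: [-3.141, -0.0, 1.571]
ft_force: [-0.8, -0.1, -0.0]
opening: 0.239
grip_force: 0.0
```

```bash
python3 - <<'E'
from h import *
im,P=cloud('side'); cv2.imwrite('pics/d3.png',cv2.resize(im[130:280,220:360,::-1],(560,600)))
reg(P,'R',(601,-153),26,92,106); reg(P,'L',(659,28),26,120,140);reg(P,'pan',(659,28),45,60,88)
for i in range(4): viewer.read_camera('side'); s=state(); print(s['t'],s['eef_pos'],s['ft_force'],s['opening'])
E
```

```text
R 148 [ 600.  -157.8   98. ] circ 601.9 -154.0 18.7
L 53 [662.7  17.4 126.1] circ 664.4 23.5 18.5
pan 127 [652.6  15.9  72.1] circ 649.3 23.4 31.6
17.35 [ 601.17788604 -153.08159025  124.61141682] [-0.57953532  0.23472884 -0.64957962] 0.15398794466589097
17.4 [ 601.1712034  -153.08448376  124.64595461] [-0.36809169  0.15213306 -0.16680144] 0.11337664439200919
17.45 [ 601.19032419 -153.07449087  124.68536907] [ 0.7111829  -0.63698604 -0.06563926] 0.0660654466498711
17.5 [ 601.15634792 -153.11459115  124.69372494] [-0.38689571 -0.45921157 -0.37111891] 0.03551111237873644
```

View pics/d3.png

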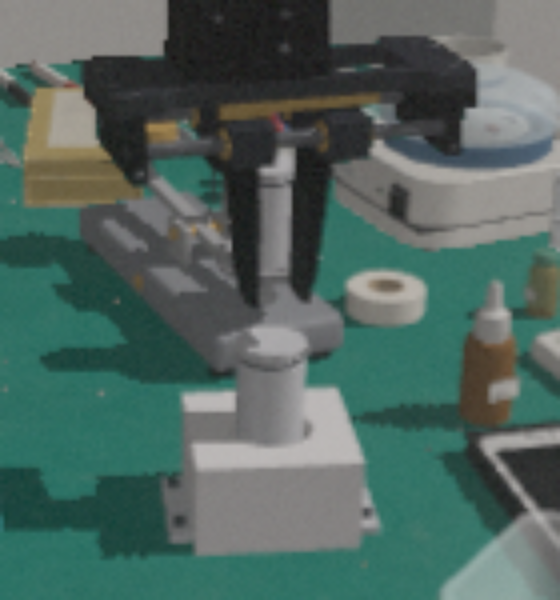

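Canister R stands upright in the socket at (272,390), with L on the sunk pan behind the fingers. Now press with shut fingers.

Call:
{"api": "arm_command", "payload": {
  "rows": [
    [[0,0,0],0],
    [[0,0,0.04],0],
    [[0,0,0.03],0],
    [[0,0,0.012],0],
    [[0,0,0],0]
  ]
}}

```text
t: 18.0
eef_pos: [600.9, -153.0, 103.3]
tcp_rot: [-3.14, -0.0, 1.571]
ft_force: [0.3, -0.8, 0.1]
opening: 0.003
grip_force: 0.0
```

Call:
{"api": "arm_command", "payload": {
  "rows": [
    [[0,0,0.004],0],
    [[0,0,0.004],0],
    [[0,0,0.004],0],
    [[0,0,0],0],
    [[0,0,0],0]
  ]
}}

```text
t: 18.5
eef_pos: [601.2, -153.1, 101.3]
tcp_rot: [3.141, 0.0, 1.571]
ft_force: [1.0, -0.4, 0.0]
opening: 0.005
grip_force: 0.0
```

Call:
{"api": "arm_command", "payload": {
  "rows": [
    [[0,0,0.003],0],
    [[0,0,0.003],0],
    [[0,0,0],0],
    [[0,0,0],0],
    [[0,0,0],0]
  ]
}}

```text
t: 19.0
eef_pos: [601.2, -153.1, 99.8]
tcp_rot: [3.141, 0.0, 1.571]
ft_force: [0.9, 0.8, 0.6]
opening: 0.004
grip_force: 0.5
```

Call:
{"api": "arm_command", "payload": {
  "rows": [
    [[0,0,0.0012],0],
    [[0,0,0.001],0],
    [[0,0,0.001],0],
    [[0,0,0],0],
    [[0,0,0],0]
  ]
}}

```text
t: 19.5
eef_pos: [601.2, -153.1, 98.9]
tcp_rot: [3.141, 0.0, 1.571]
ft_force: [0.5, 0.2, 0.9]
opening: 0.004
grip_force: 0.5
```

Call:
{"api": "arm_command", "payload": {
  "rows": [
    [[0,0,0.001],0],
    [[0,0,0.001],0],
    [[0,0,0.001],0],
    [[0,0,0],0],
    [[0,0,0],0]
  ]
}}

```text
t: 20.0
eef_pos: [601.2, -153.1, 98.1]
tcp_rot: [3.142, -0.0, 1.571]
ft_force: [0.0, 0.4, 1.9]
opening: 0.008
grip_force: 0.6
```

Call:
{"api": "arm_command", "payload": {
  "rows": [
    [[0,0,0.001],0],
    [[0,0,0.001],0],
    [[0,0,0.001],0],
    [[0,0,0],0],
    [[0,0,0],0]
  ]
}}

```text
t: 20.5
eef_pos: [601.2, -153.1, 97.4]
tcp_rot: [3.142, 0.0, 1.571]
ft_force: [0.6, -0.1, 1.2]
opening: 0.005
grip_force: 0.7
```

Call:
{"api": "arm_command", "payload": {
  "rows": [
    [[0,0,0.001],0],
    [[0,0,0.001],0],
    [[0,0,0.001],0],
    [[0,0,0],0],
    [[0,0,0],0]
  ]
}}

```text
t: 21.0
eef_pos: [601.2, -153.1, 96.7]
tcp_rot: [3.142, 0.0, 1.571]
ft_force: [-0.4, -0.1, 2.2]
opening: 0.008
grip_force: 0.7
```

Call:
{"api": "arm_command", "payload": {
  "rows": [
    [[0,0,0.001],0],
    [[0,0,0.001],0],
    [[0,0,0.001],0],
    [[0,0,0],0],
    [[0,0,0],0]
  ]
}}

```text
t: 21.5
eef_pos: [601.2, -153.1, 95.9]
tcp_rot: [3.142, -0.0, 1.571]
ft_force: [-0.1, -0.5, 1.7]
opening: 0.005
grip_force: 0.8
```

Call:
{"api": "arm_command", "payload": {
  "rows": [
    [[0,0,0.001],0],
    [[0,0,0.001],0],
    [[0,0,0.001],0],
    [[0,0,0],0],
    [[0,0,0],0]
  ]
}}

```text
t: 22.0
eef_pos: [601.2, -153.1, 95.2]
tcp_rot: [3.141, 0.0, 1.571]
ft_force: [0.3, -1.2, 1.8]
opening: 0.003
grip_force: 0.8
```

Call:
{"api": "arm_command", "payload": {
  "rows": [
    [[0,0,0.001],0],
    [[0,0,0.001],0],
    [[0,0,0.001],0],
    [[0,0,0],0],
    [[0,0,0],0]
  ]
}}

```text
t: 22.5
eef_pos: [601.2, -153.1, 94.4]
tcp_rot: [3.142, 0.0, 1.571]
ft_force: [0.1, -0.2, 1.5]
opening: 0.006
grip_force: 0.9
```

Call:
{"api": "arm_command", "payload": {
  "rows": [
    [[0,0,0.001],0],
    [[0,0,0.001],0],
    [[0,0,0.001],0],
    [[0,0,0],0],
    [[0,0,0],0]
  ]
}}

```text
t: 23.0
eef_pos: [601.2, -153.1, 93.7]
tcp_rot: [3.142, 0.0, 1.571]
ft_force: [0.2, 0.1, 2.1]
opening: 0.007
grip_force: 0.9
```

Call:
{"api": "arm_command", "payload": {
  "rows": [
    [[0,0,0.001],0],
    [[0,0,0.001],0],
    [[0,0,0.001],0],
    [[0,0,0],0],
    [[0,0,0],0]
  ]
}}

```text
t: 23.5
eef_pos: [601.2, -153.1, 92.9]
tcp_rot: [3.142, -0.0, 1.571]
ft_force: [0.3, -0.1, 2.3]
opening: 0.006
grip_force: 1.0
```

Call:
{"api": "arm_command", "payload": {
  "rows": [
    [[0,0,0.001],0],
    [[0,0,0.001],0],
    [[0,0,0.001],0],
    [[0,0,0],0],
    [[0,0,0],0]
  ]
}}

```text
t: 24.0
eef_pos: [601.2, -153.1, 92.2]
tcp_rot: [3.141, 0.0, 1.571]
ft_force: [0.7, 0.2, 1.7]
opening: 0.007
grip_force: 1.1
```

Call:
{"api": "arm_command", "payload": {
  "rows": [
    [[0,0,0.001],0],
    [[0,0,0.001],0],
    [[0,0,0.001],0],
    [[0,0,0],0],
    [[0,0,0],0]
  ]
}}

```text
t: 24.5
eef_pos: [601.2, -153.1, 91.6]
tcp_rot: [3.141, 0.0, 1.571]
ft_force: [0.3, 0.0, 4.2]
opening: 0.006
grip_force: 2.2
```

The pad is felt. Smaller steps now.

Call:
{"api": "arm_command", "payload": {
  "rows": [
    [[0,0,0.001],0],
    [[0,0,0],0],
    [[0,0,0],0],
    [[0,0,0],0],
    [[0,0,0],0]
  ]
}}

```text
t: 25.0
eef_pos: [601.3, -153.1, 91.4]
tcp_rot: [3.141, 0.0, 1.571]
ft_force: [-0.8, 0.5, 6.2]
opening: 0.005
grip_force: 3.0
```

Call:
{"api": "arm_command", "payload": {
  "rows": [
    [[0,0,0.001],0],
    [[0,0,0.001],0],
    [[0,0,0],0],
    [[0,0,0],0],
    [[0,0,0],0]
  ]
}}

```text
t: 25.5
eef_pos: [601.5, -153.2, 91.3]
tcp_rot: [3.141, 0.0, 1.571]
ft_force: [-1.3, -0.4, 8.6]
opening: 0.005
grip_force: 4.4
```

Call:
{"api": "arm_command", "payload": {
  "rows": [
    [[0,0,0.001],0],
    [[0,0,0.001],0],
    [[0,0,0.001],0],
    [[0,0,0],0],
    [[0,0,0],0]
  ]
}}

```text
t: 26.0
eef_pos: [601.7, -153.3, 91.1]
tcp_rot: [3.14, 0.001, 1.571]
ft_force: [-1.3, 0.2, 12.6]
opening: 0.005
grip_force: 6.5
```

Call:
{"api": "arm_command", "payload": {
  "rows": [
    [[0,0,0.001],0],
    [[0,0,0.001],0],
    [[0,0,0],0],
    [[0,0,0],0],
    [[0,0,0],0]
  ]
}}

```text
t: 26.5
eef_pos: [601.9, -153.3, 90.9]
tcp_rot: [3.139, 0.001, 1.571]
ft_force: [-1.8, 1.2, 14.9]
opening: 0.001
grip_force: 7.9
```

Call:
{"api": "arm_command", "payload": {
  "rows": [
    [[0,0,0],0],
    [[0,0,0],0],
    [[0,0,0],0],
    [[0,0,0],0],
    [[0,0,0],0]
  ]
}}

```text
t: 27.0
eef_pos: [601.9, -153.3, 90.9]
tcp_rot: [3.139, 0.001, 1.571]
ft_force: [-1.3, 0.4, 17.1]
opening: 0.003
grip_force: 7.9
```

Held at about 15–16 N. Now I'll let go slowly so the spring lifts it.

Call:
{"api": "arm_command", "payload": {
  "rows": [
    [[0,0,-0.006],0],
    [[0,0,-0.012],0],
    [[0,0,-0.012],0],
    [[0,0,-0.012],0],
    [[0,0,-0.012],0]
  ]
}}

```text
t: 27.5
eef_pos: [601.0, -153.0, 102.9]
tcp_rot: [-3.141, -0.0, 1.571]
ft_force: [-0.2, -0.3, 0.9]
opening: 0.009
grip_force: 0.0
```

Call:
{"api": "arm_command", "payload": {
  "rows": [
    [[0,0,-0.04],0],
    [[0,0,-0.1],0],
    [[0,0,-0.16],0],
    [[0,0,0],0],
    [[0,0,0],0]
  ]
}}

```text
t: 28.0
eef_pos: [601.3, -153.1, 179.0]
tcp_rot: [3.14, 0.001, 1.571]
ft_force: [-0.8, 0.3, -0.5]
opening: 0.01
grip_force: 0.0
```

Call:
{"api": "arm_command", "payload": {
  "rows": [
    [[0,-0.12,-0.05],0],
    [[0,-0.12,-0.05],0],
    [[0,0,0],0],
    [[0,0,0],0],
    [[0,0,0],0]
  ]
}}

```text
t: 28.5
eef_pos: [541.6, -153.1, 202.1]
tcp_rot: [-3.141, -0.0, 1.571]
ft_force: [0.1, 0.3, -1.2]
opening: 0.004
grip_force: 0.0
```

```bash
python3 - <<'E'
from h import *
im,P=cloud('side'); cv2.imwrite('pics/d4.png',cv2.resize(im[130:280,220:360,::-1],(560,600)))
reg(P,'R',(601,-153),26,86,106); reg(P,'L',(659,28),26,120,140);reg(P,'pan',(659,28),45,60,88)
s=state(); print(s['t'],s['eef_pos'],s['ft_force'])
E
```

```text
R 200 [ 599.2 -159.4   95.7] circ 600.8 -153.9 18.7
L 101 [658.   22.1 126.3] circ 659.6 26.1 18.7
pan 269 [656.5  17.9  70.6] circ 659.4 25.9 33.8
28.55 [ 541.62780341 -153.08528506  202.06939765] [ 0.23056302 -0.5592572  -0.35905073]
```

View pics/d4.png

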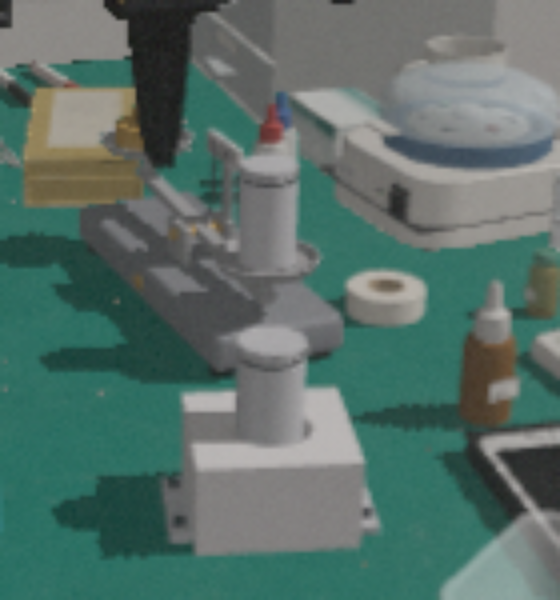

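The picture shows L on the sunk pan at (268,215) and R upright in the socket at (272,390), with the gripper clear of both. Handing in.

```bash
python3 -c "
from h import *
print(env.job_done())"
```

```text
the job is handed in; nothing more can be done
None
```

The heavy canister is on the sunk pan, and the light one is upright in the socket after a press of about 15 N (wrist readings 15–17 N) held for half a second or more; the job is handed in, but no verdict was returned. I told heavy from light first by wrist force on lifting (about 2.4 N against 1.0 N), and the pan then stayed sunk under the heavy one; the light one was never put on the pan.

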